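# Knock the pressed sample slug out of the pellet die with the ejector rod

## Robot

A 6-joint arm with a two-finger parallel gripper is mounted at the origin on the work surface. World frame = base frame: x ahead of the robot, y to its left, z up, the work surface at z = 0. Lengths are in m, angles in rad, forces in N, time in s.
With the tool pointing down it reaches from about 0.225 to 0.875 m from the base axis. Payload 3.4 kg.
Tool frame: the origin (TCP) lies at the very end of the fingers, on their centre line; the grasp point (between the pads) lies 19 mm behind it (grip_point_offset is the distance from the TCP to the grasp point, in m); z points along the fingers, y is the direction in which the jaws open and shut (so a half turn about z gives the same grasp; the last joint's range is limited). The gripper opens to 85 mm and grips with 20 to 120 N. Pads are 22 mm wide; open, the fingers measure 114 mm over their backs; the gripper's body (76 mm by 85 mm) begins 54 mm behind the grasp point. The pads swing forward as they close: fully open they stand 13 mm farther back than shut.
Start: joints at [-1.236, 0.276, 1.505, -0, 1.361, -0.121], TCP at [0.253, -0.516, 0.231] pointing down, gripper open.
Joint ranges: [-2.89, 2.89], [-0.75, 2.08], [0.22, 2.7], [-1.18, 4.32], [0.11, 2.71], [-2.7, 2.7]. Speed limits (rad/s): [2.57, 2.57, 3.14, 3.14, 3.14, 3.14].

## Interface

Orientations are given as a unit quaternion [x, y, z, w].
In Python, from bench import * gives the robot as it stands.
- The arm moves only by the tool carry_out, never from a script. Its argument "plan" is a list that holds one entry, the list of rows, each a list of 4 numbers: the shift along the tool's x, y, z in m, then the turn about the tool's z in degrees. A call has 1 to 10 rows; each row is the pose to reach, as a shift and turn from the pose commanded when the call began, along the tool's axes at that moment; what a row does not reach only later rows make up. A row lasts 1/8 s, in which the tool goes at most 62.5 mm and 10.7 degrees, less where a joint would pass 70% of its speed; a pose out of reach is approached as far as the arm can. A call with a gripper value outside its range is refused whole. "jaw" is the opening, from 0 (shut) to 1 (fully open), set as the call begins (left out, the last holds). The fingers move at their own pace and stop on an object; "force" is the grip in N (left out, the last holds). Time passes only in rows, so rows that repeat a pose let the fingers close. It gives the time, the measured TCP pose, the force and the opening at its end, in the units of the state.
- observe(): the state, without advancing time (a new reading comes with each control period).
- capture(name): name is "scene" or "top" or "wrist"; returns a dict with "image" (384x512x3 uint8, red, green, blue), "K" (3x3 intrinsics, pixels), "rvec" (rotation vector, rad) and "tvec" (3), from world to camera coordinates, as OpenCV has them. Camera axes: x right, y down, z forward; pixel columns grow to the right and rows downward; lengths in m; the calibration is good to about 2 mm. The wrist camera is an equidistant fisheye: a pixel r from the principal point sees the ray r / f radians off the axis. A picture is of the moment at which its call begins. There is no depth.
- close_job(): hands the job in, once; it reports no verdict.
Trained networks look in a picture, given as the dict that the camera call returned (one of the last four; its "shot" number tells which), for a name from the list of things; names that differ only in an ending like _2 or _b are one class to them, and where a whole thing is asked for, a point or a joint stands for the part that bears it (a point fixed in the world has none). Each returns a list of dicts, best first, with "score" (0 to 1); they miss things now and then, are a little off and sometimes report something else, mostly with a low value. They report only what shows in the picture. A call takes as long as a camera call.
- recognise(picture, query): "box" ([left, top, right, bottom] in pixels, round what is visible of it).
- cut_out(picture, query): "mask" (384x512 bool, what is visible of it) and "box" ([left, top, right, bottom] in pixels, round what is visible of it).
- mark_of(picture, query): "centre" ([column, row] in pixels: a listed point, or the origin of a listed thing).
The state is a dict: "time_s": time; "qpos": joint angles; "qvel": joint speeds; "tau": joint torques, N m; "tool_pos": TCP position; "tool_rot": TCP orientation; "wrist_force": force on the tool from outside, world axes, zero at the start; "torque": the same for the moment, N m; "width": finger opening in m.
Only numpy, scipy, OpenCV 4.12 (cv2) and the standard library are available. Lean on these libraries where they do the work, as an engineer would, in place of code of your own. Each camera call takes 0.05 s, during which the arm holds its last target. There are 200 camera calls.

## Task

Eject the orange sample slug from the pellet die: take the ejector rod from its rest, slide it about half its length into the bore of the die, let go, then take a fresh hold on the tail behind the red collar and push the rod home until the collar seats on the brass stop ring, so that the slug drops into the white catch tray. Push gently, stopping as soon as the collar is felt to seat; leave the rod in the bore and the glassware and jars around undisturbed.

Things in the scene. Friction and masses are not known exactly. Their poses are not given: they have to be found in the camera images.
- mouth (a point): Centre of the bore's mouth on the front face of the pellet die, 75 mm above the bench. +y of this frame is the direction to push, along the level bore into the die; z is up. The bore is 14 mm wide with a 1 mm chamfer at the mouth and goes right through; the rod has 1 mm to spare on each side.
- die: The pellet die, fixed: a bright steel block, 56 x 56 mm in section, 150 mm long, 47 to 103 mm above the bench, on a blue base plate 100 x 290 mm. Origin on the bench below the mouth, axes as mouth. Inside the bore, 100 to 110 mm from the mouth, the rod meets a brass piston that slides with about 9 to 11 N of drag, stays where left, and pushes the slug out at the far end.
- stop: Depth stop on the die's front face; origin at the mouth's centre, axes as mouth. It carries a brass ring round the mouth, 30 mm across outside and 18 mm inside, which stands 4 to 18 mm proud of the face, set differently each time; the setting is not measured, the seat is to be felt. The rod is home when its collar meets the ring: then it stops dead and the force climbs above the piston's drag.
- rod_mid (a point): Balance point of the ejector rod on its axis: steel, 12 mm thick, 110 to 220 g. +y of its frame points along the rod to the tip; it may roll, so x and z mean nothing. Tip (1 mm chamfer) 110 mm ahead of this point, collar front 40 mm behind it. The red collar is 28 mm across, 8 mm thick; behind it a dark tail 12 mm thick, 46 mm long. At the start the axis lies level 58 mm above the bench.
- rest: Wooden rest of the rod, fixed; origin on the bench under the rod's balance point, +y along the rod to its tip. A 30 mm wide saddle carries the shaft 68 to 82 mm ahead of the origin; two cheeks (50 mm over both) rise to 76 mm above the bench beside collar and tail, 32 to 98 mm behind the origin, so at first only the shaft can be gripped. The rod lifts straight up.
- rod_tip (a point): Centre of the rod's tip face, 110 mm ahead of the balance point; same axes as rod_mid. When the rod is let go half-way in the bore, its tail droops by 2 to 5 mm and the rod then jams if it is pushed crooked: lift the tail back level, in line with the bore (75 mm above the bench), before pushing on.
- rod_collar (a point): Centre of the front face of the red collar, 40 mm behind the balance point; axes as rod_mid. When the rod is home this face lies against the brass stop ring, 4 to 18 mm before mouth. The tail to be gripped for the last push runs from 8 to 54 mm behind this point; the fingers may bear on the collar's back.
- slug_center (a point): Centre of the orange sample slug, a cylinder 14 mm thick, 16 mm long, 12 g. At the start it lies on a small steel ledge at the far end of the die, in line with the bore, 160 mm from the mouth; the ledge ends 170 mm from the mouth, and beyond it the slug drops into the tray.
- tray (a point): Centre of the inner floor of the white catch tray, fixed to the die's base at its far end, 224 mm from the mouth along +y, 16 mm above the bench; inside 86 x 124 mm, rim 54 mm above the bench. Axes as mouth.
- amber: Amber glass bottle with black cap, 48 mm across, 100 mm tall, standing loose; origin at the centre of its foot. Bystander.
- beaker: Empty glass beaker, 68 mm across, 85 mm tall, loose; origin at the centre of its foot. Bystander.
- jar: White jar with green lid, 60 mm across, 75 mm tall, loose; origin at the centre of its foot. Bystander.
- flask: Green glass conical flask, 72 mm across the foot, 104 mm tall, loose; origin at the centre of its foot. Bystander.
- mortar: White ceramic mortar bowl, 100 mm across, 55 mm tall, loose; origin at the centre of its foot. Bystander.

How it is judged:
On the way, in this order (a step that is already met when the one before it is completed fails the run):
1. the rod's tip is 35 to 105 mm inside the bore, and the rod has been let go there (y of rod_tip in the frame of mouth between 0.035 and 0.105 m and angle between the y axis of rod_mid and the y axis of mouth, either way round below 0.12 rad and x of rod_tip in the frame of mouth between -0.004 and 0.004 m and contact force between the fingers and rod below 0.05 N), for 0.1 s.
2. the rod is home: its collar has met the stop ring, pressing on it with more than 1 N (contact force between rod and stop above 1 N and y of rod_collar in the frame of mouth above -0.0205 m and distance between rod_collar and mouth below 0.0208 m), for 0.02 s.
At the end, for the whole second after the job is handed in: After its collar has seated on the stop ring, the rod lies at rest in the bore, let go, in line with it, with the front of the collar no more than 20.5 mm from the die's front face, and the orange slug lies in the white catch tray (y of rod_collar in the frame of mouth above -0.0205 m and distance between rod_collar and mouth below 0.0208 m and angle between the y axis of rod_mid and the y axis of mouth, either way round below 0.05 rad and x of slug_center in the frame of tray between -0.043 and 0.043 m and y of slug_center in the frame of tray between -0.062 and 0.062 m and height (world z) of slug_center below 0.04 m and linear speed of rod below 0.01 m/s); the robot touches nothing.
It fails at once if the rod presses on the die or its piston with more than 30 N (contact force between rod and die above 30 N).
It fails at once if the robot touches the slug (contact force between any of the fingers, the arm and slug above 0.2 N).
It fails at once if a bottle, beaker, jar, flask or mortar is moved by more than 20 mm or tipped (distance of any of amber, beaker, jar, flask, mortar from where it was at the start of the episode above 0.02 m or angle between any of amber, beaker, jar, flask, mortar's own z axis and vertical above 0.4 rad).
It also fails if it takes over 61 s, if anything falls off the work surface, if the arm or the gripper's body presses on something with over 40 N, if the wrist force passes 120 N, or if a joint passes its speed limit or range.

## Working session

There is one attempt and no reset: what is moved stays moved. The work goes in short steps, Python scripts to look and compute and a tool call to move; the robot and the scene stay as the last step left them, time stands still between calls to the robot, and variables do not carry over. Pictures are saved under pics/ and viewed, about 8 in all and at most 12, crops included, and the job is handed in when it is done.

Besides the shell and the picture viewer there is one more tool, called after "Request:" in YAML: its name, and indented under it one key for each argument. carry_out: Moves the arm, as the interface text tells. Its arguments: {"type":"object","properties":{"plan":{"type":"array","items":{"type":"array","items":{"type":"array","items":{"type":"number"}}}},"jaw":{"type":"number"},"force":{"type":"number"}},"required":["plan"]}

```bash
mkdir -p pics; cat > h.py <<'E'
from bench import *
import numpy as np, cv2
from scipy.spatial.transform import Rotation as R
def ray(p,uv):
    Rm=cv2.Rodrigues(np.array(p['rvec'],float))[0]; t=np.array(p['tvec'],float).ravel()
    K=np.array(p['K']); x=(uv[0]-K[0,2])/K[0,0]; y=(uv[1]-K[1,2])/K[1,1]
    if p.get('fish'):
        r=np.hypot(x,y); d=np.array([x/r*np.sin(r),y/r*np.sin(r),np.cos(r)]) if r>0 else np.array([0,0,1.])
    else: d=np.array([x,y,1.])
    return -Rm.T@t, Rm.T@d
def onz(p,uv,z):
    c,d=ray(p,uv); return c+d*(z-c[2])/d[2]
def shot(n,fn=None):
    p=capture(n); p['fish']=(n=='wrist')
    if fn: cv2.imwrite('pics/'+fn,p['image'][:,:,::-1])
    return p
def st():
    s=observe(); print('t',s['time_s'],'pos',np.round(s['tool_pos'],4),'R',np.round(R.from_quat(s['tool_rot']).as_matrix(),3).tolist(),'F',np.round(s['wrist_force'],2),'w',s['width']); return s
E
python3 - <<'E'
from h import *
st()
P={n:shot(n,n+'0.png') for n in('top','scene')}
Z=dict(mouth=.075,rod_mid=.058,rod_tip=.058,rod_collar=.058,slug_center=.075,tray=.016,rest=0,die=0,amber=0,beaker=0,jar=0,flask=0,mortar=0)
for n,z in Z.items():
    for k,p in P.items():
        print(n,k,[(np.round(m['centre']).tolist(),round(m['score'],2),np.round(onz(p,m['centre'],z)[:2],4).tolist()) for m in mark_of(p,n)[:2]])
cv2.imwrite('pics/both.png',np.hstack([cv2.resize(P[k]['image'],(400,300)) for k in P])[:,:,::-1])
E
```

```text
t 0.0 pos [ 0.2529 -0.5158  0.2304] R [[0.898, 0.44, -0.001], [0.44, -0.898, 0.002], [0.0, -0.002, -1.0]] F [-0.44 -0.3   0.1 ] w 0.08579938358735124
mouth top [([275.0, 150.0], 0.94, [0.6186, -0.0263]), ([220.0, 221.0], 0.45, [0.3909, 0.1404])]
mouth scene [([231.0, 216.0], 0.83, [0.6358, -0.0174])]
rod_mid top [([221.0, 220.0], 0.52, [0.3942, 0.1411]), ([397.0, 215.0], 0.19, [0.4219, -0.4162])]
rod_mid scene [([212.0, 153.0], 0.59, [0.4559, -0.216]), ([296.0, 270.0], 0.47, [0.6747, 0.2048])]
rod_tip top [([299.0, 196.0], 0.77, [0.4751, -0.1039]), ([207.0, 144.0], 0.27, [0.6381, 0.1933])]
rod_tip scene [([239.0, 169.0], 0.75, [0.4673, -0.1074])]
rod_collar top [([345.0, 205.0], 0.68, [0.4491, -0.2516])]
rod_collar scene [([204.0, 150.0], 0.65, [0.4579, -0.2436]), ([278.0, 245.0], 0.36, [0.6348, 0.1289])]
slug_center top []
slug_center scene [([297.0, 271.0], 0.71, [0.6834, 0.213]), ([276.0, 246.0], 0.38, [0.6499, 0.1333])]
tray top [([208.0, 143.0], 0.69, [0.6516, 0.1945]), ([276.0, 148.0], 0.4, [0.6402, -0.0297])]
tray scene [([296.0, 270.0], 0.8, [0.6492, 0.1969])]
rest top [([326
[... 206 characters left out ...]
 232.0], 0.88, [0.6389, -0.0273]), ([238.0, 173.0], 0.43, [0.438, -0.1325])]
amber top [([171.0, 212.0], 0.62, [0.4235, 0.3111])]
amber scene [([367.0, 234.0], 0.69, [0.429, 0.2986])]
beaker top [([393.0, 215.0], 0.65, [0.4266, -0.4187]), ([225.0, 143.0], 0.36, [0.6582, 0.1419])]
beaker scene [([172.0, 135.0], 0.64, [0.4171, -0.4172])]
jar top [([218.0, 222.0], 0.71, [0.394, 0.1543])]
jar scene [([323.0, 204.0], 0.81, [0.4006, 0.1469])]
flask top [([396.0, 173.0], 0.7, [0.5668, -0.4292])]
flask scene [([137.0, 157.0], 0.88, [0.5593, -0.4409])]
mortar top [([134.0, 148.0], 0.76, [0.6363, 0.4461])]
mortar scene [([387.0, 315.0], 0.97, [0.6282, 0.4399]), ([324.0, 207.0], 0.4, [0.4074, 0.1538])]
```

View pics/both.png

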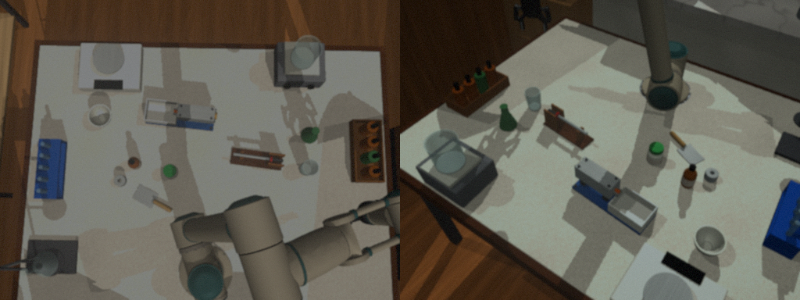

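The left half (top view) shows the die at about (178,113) with its tray to the left, and the rod on its rest at about (257,157). The networks agree with this. Next I move above the rod and turn the jaws across it.

Request:
carry_out:
  plan:
    - [[0.04,-0.023,0,-7],[0.08,-0.046,0,-14],[0.12,-0.07,0,-21],[0.16,-0.093,0,-28],[0.2,-0.116,0,-35],[0.24,-0.14,0,-42],[0.28,-0.163,0,-49],[0.316,-0.183,0,-54],[0.316,-0.183,0,-54]]
  jaw: 1

```text
time_s: 2.52
tool_pos: [0.4575, -0.2107, 0.2314]
tool_rot: [0.764, 0.645, 0.0, 0.0]
wrist_force: [0.1, -0.6, 0.1]
width: 0.0852
```

```bash
python3 - <<'E'
from h import *
s=st()
p=shot('wrist','w1.png')
c,_=ray(p,(256,192)); print('cam',c,p['K'][0],R.from_rotvec(np.ravel(p['rvec'])).as_matrix().round(2).tolist())
for n,z in dict(rod_mid=.058,rod_tip=.058,rod_collar=.058,mouth=.075,rest=0,die=0).items():
    print(n,[(np.round(m['centre']).tolist(),round(m['score'],2),np.round(onz(p,m['centre'],z)[:2],4).tolist()) for m in mark_of(p,n)[:2]])
E
```

```text
t 2.525 pos [ 0.4575 -0.2107  0.2314] R [[0.168, 0.986, 0.001], [0.986, -0.168, 0.0], [0.001, 0.001, -1.0]] F [ 0.14 -0.55  0.13] w 0.08522156808930176
cam [ 0.47047943 -0.13861497  0.37382985] [297.31863964   0.         255.73045918] [[0.99, -0.17, 0.0], [-0.16, -0.94, 0.29], [-0.05, -0.28, -0.96]]
rod_mid [([261.0, 175.0], 0.72, [0.4638, -0.2126])]
rod_tip [([254.0, 75.0], 0.96, [0.4746, -0.1056])]
rod_collar [([259.0, 210.0], 0.67, [0.4556, -0.2533]), ([254.0, 164.0], 0.23, [0.4588, -0.1995])]
mouth []
rest [([256.0, 164.0], 0.77, [0.4594, -0.2118])]
die [([360.0, 7.0], 0.79, [0.6286, -0.0236])]
```

View pics/w1.png

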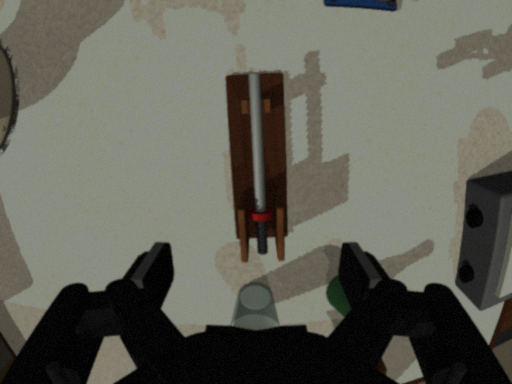

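The wrist view shows the rod's tip at (254,73), the red collar at about (262,215) and the tail end at (263,252). I'll compute the axis from clear features.

```bash
python3 - <<'E'
from h import *
p=shot('wrist'); im=p['image'].astype(int)
# shaft centre by rows: brighter grey vs brown wood
hsv=cv2.cvtColor(p['image'],cv2.COLOR_RGB2HSV)
pts=[]
for v in range(80,205,5):
    row=hsv[v,235:285]; m=np.where((row[:,1]<60)&(row[:,2]>60))[0]+235
    if v%20==0: print(v,m.min() if len(m) else None,m.max() if len(m) else None,len(m))
    m=m[(abs(m-(254+(v-75)*.055))<9)]
    if len(m): pts.append(onz(p,((m.min()+m.max())/2,v),.059)[:2])
pts=np.array(pts); l=cv2.fitLine(pts.astype(np.float32),cv2.DIST_HUBER,0,.01,.01).ravel(); print('line',l,'yaw',np.degrees(np.arctan2(l[1],l[0])))
red=(im[:,:,0]>90)&(im[:,:,1]<60)&(im[:,:,2]<60); red[:190]=0;red[240:]=0;red[:,:245]=0;red[:,275:]=0
v,u=np.where(red); print('red',u.min(),u.max(),v.min(),v.max())
for uv,z in (((254,73),.06),((262,v.min()),.065),((262,v.max()),.06),((263,253),.062)): print(uv,onz(p,uv,z)[:2])
E
```

```text
80 249 284 12
100 250 260 11
120 252 260 9
140 253 262 10
160 254 263 10
180 255 264 10
200 258 264 7
line [ 0.11862894  0.99293864  0.46482724 -0.17829175] yaw 83.18701
red 254 265 211 217
(254, 73) [ 0.47387903 -0.10713488]
(262, np.int64(211)) [ 0.45672248 -0.25515441]
(262, np.int64(217)) [ 0.45531341 -0.26414187]
(263, 253) [ 0.44897457 -0.30890304]
```

Request:
carry_out:
  plan:
    - [[-0.014,0.004,0.045,-2.9],[-0.014,0.004,0.09,-2.9],[-0.014,0.004,0.135,-2.9],[-0.014,0.004,0.17,-2.9],[-0.014,0.004,0.193,-2.9],[-0.014,0.004,0.193,-2.9]]

```text
time_s: 3.68
tool_pos: [0.4564, -0.2271, 0.0368]
tool_rot: [0.749, 0.662, -0.001, -0.002]
wrist_force: [-1.0, -0.1, 1.2]
width: 0.0854
```

Request:
carry_out:
  plan:
    - [[0,0,0,0],[0,0,0,0],[0,0,0,0],[0,0,0,0],[0,0,0,0],[0,0,0,0]]
  jaw: 0
  force: 40

```text
time_s: 4.42
tool_pos: [0.4581, -0.2276, 0.0389]
tool_rot: [0.749, 0.663, 0.0, 0.0]
wrist_force: [-0.6, 0.5, 5.7]
width: 0.0101
```

Request:
carry_out:
  plan:
    - [[0,0,-0.01,0],[0,0,-0.03,0],[0,0,-0.06,0],[0,0,-0.09,0],[0,0,-0.12,0],[0,0,-0.12,0]]

```text
time_s: 5.18
tool_pos: [0.4591, -0.2283, 0.1605]
tool_rot: [0.749, 0.663, 0.001, 0.003]
wrist_force: [0.0, -0.7, -1.5]
width: 0.0099
```

```bash
python3 - <<'E'
from h import *
s=st()
p=shot('wrist','w2.png')
for n,z in dict(rod_mid=.178,rod_tip=.178,rod_collar=.178,mouth=.075,die=0,tray=.016).items():
    print(n,[(np.round(m['centre']).tolist(),round(m['score'],2),np.round(onz(p,m['centre'],z)[:2],4).tolist()) for m in mark_of(p,n)[:2]])
E
```

```text
t 5.175 pos [ 0.4591 -0.2283  0.1605] R [[0.122, 0.993, 0.004], [0.993, -0.122, -0.003], [-0.002, 0.005, -1.0]] F [ 0.01 -0.72 -1.53] w 0.009859595259518475
rod_mid [([257.0, 238.0], 0.62, [0.4623, -0.2148])]
rod_tip []
rod_collar [([254.0, 308.0], 0.75, [0.4555, -0.2555])]
mouth []
die []
tray []
```

View pics/w2.png

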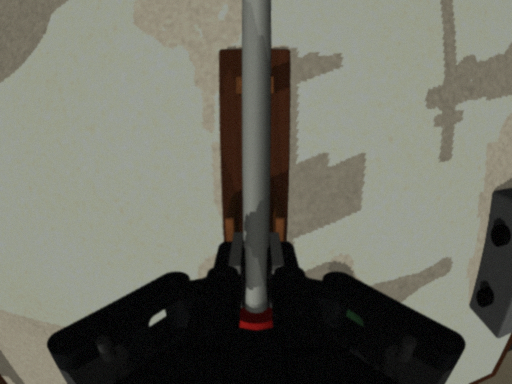

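The rod is held level at column 257, and the collar is at (256,320) close to the hand. Next I move in front of the die to see it close up.

Request:
carry_out:
  plan:
    - [[0.004,0.03,0,0],[0.008,0.06,0,0],[0.012,0.09,0,0],[0.015,0.12,0,0],[0.018,0.145,0,0],[0.018,0.145,0,0],[0.018,0.145,0,0]]

```text
time_s: 6.4
tool_pos: [0.6028, -0.2269, 0.1573]
tool_rot: [0.749, 0.663, -0.001, -0.001]
wrist_force: [0.3, -0.3, -1.7]
width: 0.0095
```

```bash
python3 - <<'E'
from h import *
s=st()
p=shot('wrist'); q=shot('scene')
for n,z in dict(rod_tip=.18,rod_collar=.18,mouth=.075,die=0,tray=.016,stop=.075).items():
  for k in (p,q):
    print(n,k['fish'],[(np.round(m['centre'],1).tolist(),round(m['score'],2),np.round(onz(k,m['centre'],z)[:2],4).tolist()) for m in mark_of(k,n)[:2]])
a=p['image'][0:260,130:450]; b=q['image'][110:300,180:380]
a=cv2.convertScaleAbs(cv2.resize(a,None,fx=1.6,fy=1.6),alpha=1.5); b=cv2.convertScaleAbs(cv2.resize(b,None,fx=1.4,fy=1.4),alpha=1.5)
c=np.zeros((416,800,3),np.uint8); c[:a.shape[0],:a.shape[1]]=a; c[:b.shape[0],a.shape[1]:a.shape[1]+b.shape[1]]=b
cv2.imwrite('pics/w3.png',c[:,:,::-1]); np.savez('w3',**{k:p[k] for k in('image','K','rvec','tvec','fish')})
E
```

```text
t 6.4 pos [ 0.6028 -0.2269  0.1573] R [[0.121, 0.993, -0.003], [0.993, -0.121, 0.001], [0.0, -0.003, -1.0]] F [ 0.33 -0.33 -1.69] w 0.00948527369461023
rod_tip True []
rod_tip False [([206.0, 175.3], 0.49, [0.6281, -0.0971])]
rod_collar True [([252.6, 306.8], 0.81, [0.5995, -0.2493])]
rod_collar False [([166.3, 148.8], 0.65, [0.6096, -0.2452])]
mouth True [([141.9, 320.4], 0.25, [0.4697, -0.3447])]
mouth False [([228.5, 214.5], 0.59, [0.6344, -0.0262])]
die True []
die False [([140.3, 159.8], 0.57, [0.5628, -0.4249]), ([231.2, 229.3], 0.56, [0.6262, -0.0257])]
tray True []
tray False [([296.3, 270.2], 0.67, [0.6492, 0.1963])]
stop True []
stop False []
```

View pics/w3.png

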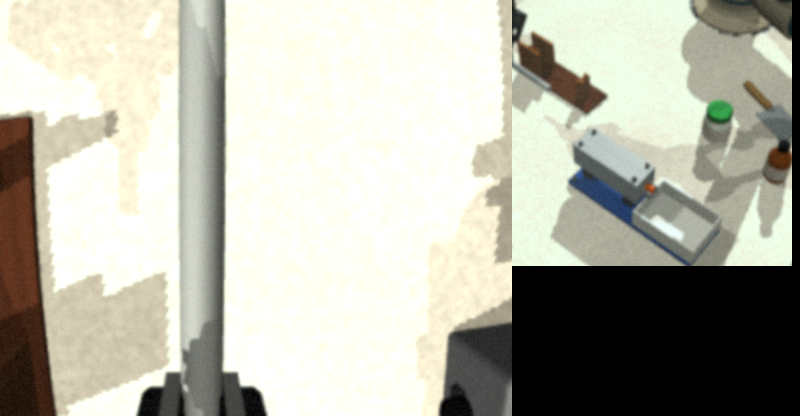

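The wrist camera's forward view falls short of the die: only the rod shows, at about column 253 of the full picture. I'll go higher and forward, keeping to one side so the rod doesn't hide the die.

Request:
carry_out:
  plan:
    - [[0,-0.008,-0.03,0],[0.02,-0.016,-0.06,0],[0.05,-0.024,-0.1,0],[0.08,-0.034,-0.1,0],[0.115,-0.044,-0.1,0],[0.115,-0.044,-0.1,0],[0.115,-0.044,-0.1,0]]

```text
time_s: 7.98
tool_pos: [0.5744, -0.108, 0.2584]
tool_rot: [0.749, 0.663, -0.0, 0.001]
wrist_force: [0.4, 0.4, -1.8]
width: 0.01
```

```bash
python3 - <<'E'
from h import *
s=st()
p=shot('wrist')
for n,z in dict(mouth=.075,die=0,tray=.016,stop=.075,slug_center=.075).items():
    print(n,[(np.round(m['centre'],1).tolist(),round(m['score'],2),np.round(onz(p,m['centre'],z)[:2],4).tolist()) for m in mark_of(p,n)[:2]])
np.savez('w4',**{k:p[k] for k in('image','K','rvec','tvec','fish')})
a=p['image'][0:280,180:480]
cv2.imwrite('pics/w4.png',cv2.convertScaleAbs(cv2.resize(a,None,fx=2,fy=2,interpolation=cv2.INTER_CUBIC),alpha=1.3)[:,:,::-1])
E
```

```text
t 7.975 pos [ 0.5744 -0.108   0.2584] R [[0.121, 0.993, 0.0], [0.993, -0.121, -0.001], [-0.001, 0.001, -1.0]] F [ 0.42  0.45 -1.85] w 0.00998821574521733
mouth [([294.6, 94.0], 0.91, [0.6279, -0.0271])]
die [([288.8, 94.6], 0.87, [0.6301, -0.0253])]
tray []
stop [([295.9, 92.8], 0.84, [0.6294, -0.0259]), ([257.7, 237.0], 0.65, [0.5683, -0.1885])]
slug_center []
```

View pics/w4.png

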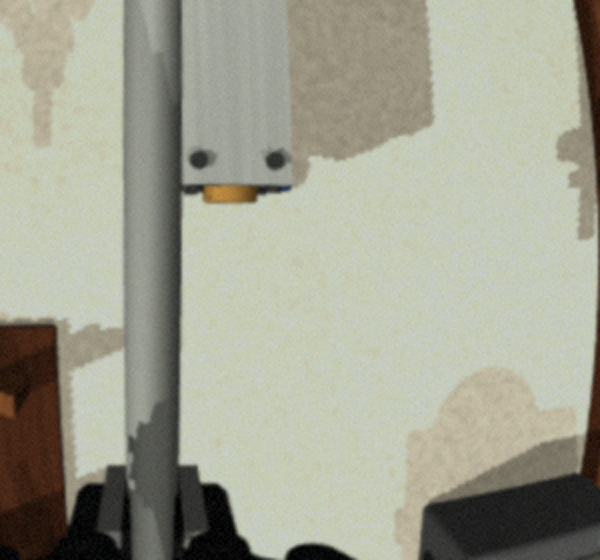

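The wrist view now shows the die top (full-image columns about 271–325, front edge at row 92), with the brass ring at columns 281–308. The rod is clear on the left. I'll fit the edges.

```bash
python3 - <<'E'
from h import *
d=np.load('w4.npz'); p={k:d[k] for k in d}; p['fish']=True
g=cv2.GaussianBlur(cv2.cvtColor(p['image'],cv2.COLOR_RGB2GRAY),(0,0),1.0).astype(float)
def edge(v,u0,u1):
    r=np.abs(np.diff(g[v,u0:u1])); i=r.argmax(); 
    if 0<i<len(r)-1:
        o=.5*(r[i-1]-r[i+1])/(r[i-1]-2*r[i]+r[i+1]+1e-9)
    else:o=0
    return u0+i+.5+o, r[i]
def fit(us,z,rows):
    P=np.array([onz(p,(u,v),z)[:2] for u,v in zip(us,rows)]).astype(np.float32)
    l=cv2.fitLine(P,cv2.DIST_HUBER,0,.01,.01).ravel(); l[:2]*=np.sign(l[1])
    return l
rows=range(2,88,3)
Rr=[edge(v,317,333)[0] for v in rows]; print(np.round(Rr,1).tolist())
L=[edge(v,267,277)[0] for v in rows]; print(np.round(L,1).tolist())
for n,us in(('R',Rr),('L',L)):
    l=fit(us,.103,rows); print(n,l,'yaw',np.degrees(np.arctan2(l[1],l[0])),'x at y=-.027',l[2]+l[0]/l[1]*(-.027-l[3]))
rr=range(5,200,5)
a=[edge(v,238,248)[0] for v in rr]; b=[edge(v,266,274)[0] for v in rr]
print(np.round(a,1).tolist()); print(np.round(b,1).tolist())
m=[(x+y)/2 for x,y in zip(a,b)]
for sub in (slice(0,None),):
    l=fit(m[sub],.2774,list(rr)[sub]); print('rod',l,np.degrees(np.arctan2(l[1],l[0])),'x at TCP y',l[2]+l[0]/l[1]*(-.108-l[3]))
# front edge
for u in(284,290,296,302,306): 
    c=g[80:112,u]; print(u,np.round(c).astype(int).tolist())
# ring lateral extent by colour
im=p['image'].astype(int)
br=(im[:,:,0]-im[:,:,2]>50); br[:85]=0;br[105:]=0;br[:,:274]=0;br[:,330:]=0
v,u=np.where(br); print('ring',u.min(),u.max(),v.min(),v.max(), [ (w,u[v==w].min(),u[v==w].max()) for w in sorted(set(v))])
E
```

```text
[323.3, 323.2, 323.0, 323.5, 323.0, 323.5, 324.0, 323.5, 324.0, 324.0, 323.8, 324.0, 324.5, 324.5, 324.8, 325.3, 325.0, 325.2, 324.8, 324.8, 325.0, 325.5, 325.0, 325.0, 321.8, 321.5, 322.0, 321.2, 331.5]
[270.5, 270.5, 270.6, 270.5, 270.5, 270.6, 270.6, 270.6, 270.6, 270.6, 270.7, 270.7, 270.6, 270.7, 270.8, 270.7, 270.6, 270.5, 270.5, 270.5, 270.5, 270.5, 270.5, 270.5, 270.5, 270.5, 274.5, 270.6, 270.6]
R [0.10059748 0.9949272  0.6611304  0.02679778] yaw 84.22642 x at y=-.027 0.6556909
L [0.1231879  0.99238336 0.60637385 0.02390594] yaw 82.923874 x at y=-.027 0.60005474
[241.3, 241.1, 241.0, 241.1, 241.0, 241.2, 241.2, 241.2, 241.1, 240.9, 240.9, 240.9, 240.8, 240.7, 241.0, 241.0, 240.9, 241.2, 241.2, 241.2, 241.2, 241.2, 241.1, 241.0, 241.2, 241.0, 241.0, 241.1, 241.3, 241.2, 241.3, 241.3, 241.4, 241.3, 241.8, 241.5, 241.7, 241.7, 241.6]
[270.5, 270.5, 270.5, 270.6, 270.5, 270.7, 270.7, 270.6, 270.7, 270.6, 270.5, 270.5, 270.5, 270.5, 270.5, 270.3, 270.6, 270.6, 272.5, 270.4, 270.5, 270.3, 270.3, 270.3, 270.3, 270.3, 270.3, 270.3, 270.1, 270.2, 270.1, 269.8, 269.9, 269.8, 269.7, 26
[... 587 characters left out ...]
02 [126, 126, 125, 125, 125, 125, 125, 126, 126, 125, 120, 108, 92, 79, 74, 73, 72, 72, 72, 76, 88, 111, 134, 147, 151, 153, 153, 154, 154, 154, 153, 153]
306 [124, 124, 124, 124, 124, 123, 123, 123, 124, 123, 119, 105, 83, 62, 51, 49, 50, 53, 56, 64, 82, 110, 135, 149, 152, 153, 153, 154, 154, 153, 152, 152]
ring 282 304 93 100 [(np.int64(93), np.int64(283), np.int64(300)), (np.int64(94), np.int64(282), np.int64(304)), (np.int64(95), np.int64(282), np.int64(304)), (np.int64(96), np.int64(282), np.int64(304)), (np.int64(97), np.int64(282), np.int64(304)), (np.int64(98), np.int64(282), np.int64(304)), (np.int64(99), np.int64(282), np.int64(304)), (np.int64(100), np.int64(283), np.int64(300))]
```

Request:
carry_out:
  plan:
    - [[-0.005,0.015,0.01,-0.6],[-0.013,0.045,0.03,-1.2],[-0.013,0.045,0.06,-1.2],[-0.013,0.045,0.09,-1.2],[-0.013,0.045,0.12,-1.2],[-0.013,0.045,0.146,-1.2],[-0.013,0.045,0.146,-1.2],[-0.013,0.045,0.146,-1.2]]

```text
time_s: 9.28
tool_pos: [0.6184, -0.1266, 0.1127]
tool_rot: [0.742, 0.67, 0.0, 0.001]
wrist_force: [-0.3, 0.2, -0.7]
width: 0.0102
```

```bash
python3 - <<'E'
from h import *
s=st()
p=shot('wrist'); q=shot('scene')
for k in (p,q):
  for n,z in dict(mouth=.075,stop=.075,die=0,rod_tip=.131,rod_collar=.131).items():
    print(n,[(np.round(m['centre'],1).tolist(),round(m['score'],2),np.round(onz(k,m['centre'],z)[:2],4).tolist()) for m in mark_of(k,n)[:2]])
np.savez('w5',**{k:p[k] for k in('image','K','rvec','tvec','fish')})
a=p['image'][0:230,150:350]; a=cv2.resize(a,None,fx=2.5,fy=2.5,interpolation=cv2.INTER_CUBIC)
b=q['image'][120:270,150:250]; b=cv2.resize(b,(300,450),interpolation=cv2.INTER_CUBIC)
c=np.zeros((575,800,3),np.uint8); c[:,:500]=a; c[:450,500:]=b
cv2.imwrite('pics/w5.png',cv2.convertScaleAbs(c,alpha=1.3)[:,:,::-1])
E
```

```text
t 9.275 pos [ 0.6184 -0.1266  0.1127] R [[0.101, 0.995, 0.001], [0.995, -0.101, -0.001], [-0.0, 0.001, -1.0]] F [-0.28  0.16 -0.7 ] w 0.010240521667916001
mouth [([255.0, 56.8], 0.89, [0.6294, -0.0239])]
stop [([255.4, 63.1], 0.64, [0.6293, -0.0278])]
die [([254.3, 73.0], 0.65, [0.6286, -0.0255])]
rod_tip []
rod_collar [([255.9, 306.4], 0.83, [0.6168, -0.1525])]
mouth [([228.6, 213.7], 0.77, [0.632, -0.0276])]
stop []
die []
rod_tip [([236.2, 205.6], 0.73, [0.6349, 0.0005]), ([195.4, 174.8], 0.68, [0.6078, -0.1528])]
rod_collar [([196.7, 177.5], 0.55, [0.6137, -0.1437])]
```

View pics/w5.png

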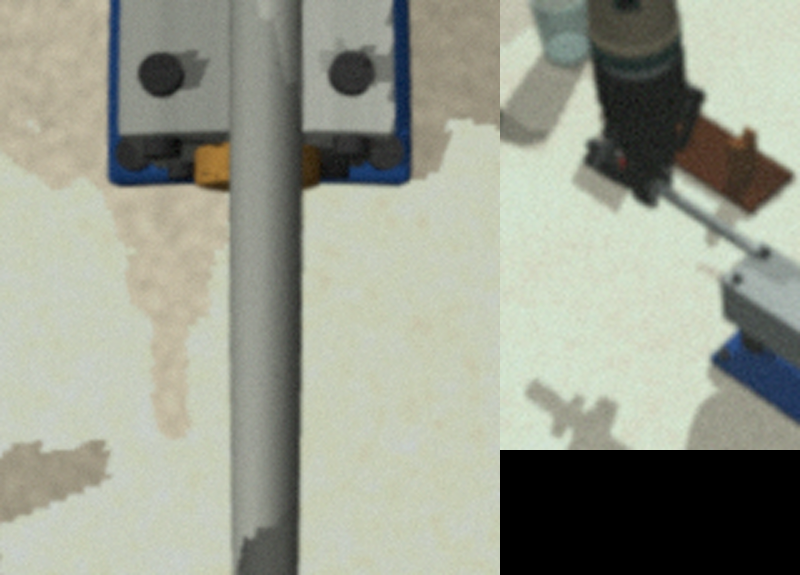

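The rod (crop columns 230–301, centre about 265.5) lies right of the die axis: die edges at 119/394, bolts at 161/352 and ring at 194–319 all centre on 256.5. That is an offset of about 1.7 mm. I'll fit yaw, pitch and offset by vanishing planes.

```bash
cat > fit.py <<'E'
from h import *
def run(f,die=(197.5,307.5),drows=(2,50),rod=(242,270),rrows=(4,200),w=6):
    d=np.load(f); p={k:d[k] for k in d}; p['fish']=True
    G=[cv2.GaussianBlur(p['image'][:,:,c],(0,0),1.0).astype(float) for c in range(3)]
    def edges(u0,rows,ch):
        o=[]
        for v in rows:
            a=int(round(u0-w)); r=np.abs(np.diff(G[ch][v,a:a+2*w+1])); i=r[1:-1].argmax()+1
            o.append((a+i+.5+.5*(r[i-1]-r[i+1])/(r[i-1]-2*r[i]+r[i+1]-1e-9),v))
        o=np.array(o); k=np.ones(len(o),bool)
        for _ in range(5):
            c=np.polyfit(o[k,1],o[k,0],2); e=o[:,0]-np.polyval(c,o[:,1]); k=np.abs(e)<max(.3,1.5*np.std(e[k]))
        print('  edge',u0,'kept',k.sum(),'of',len(k),'rms',np.std(e[k]).round(2),'u',np.polyval(c,[rows[0],rows[-1]]).round(1))
        r=np.array([ray(p,x)[1] for x in o[k]]); return np.linalg.svd(r)[2][2]
    C=ray(p,(0,0))[0]; res={}
    for n,us,rows,ch,half in(('die',die,range(*drows),0,.028),('rod',rod,range(*rrows,3),1,.006)):
        N=[edges(u,rows,ch) for u in us]; N=[m*np.sign(m[0]) for m in N]
        D=np.cross(*N); D*=np.sign(D[1]); D/=np.linalg.norm(D)
        print(n,'yaw',np.degrees(np.arctan2(D[1],D[0])).round(2),'pitch',np.degrees(np.arcsin(D[2])).round(2))
        res[n]=N
    return p,C,res
E
python3 - <<'E'
from fit import *
p,C,res=run('w5.npz')
y=-.03
def xat(n,z): # x on plane at y,z
    return C[0]-(n[1]*(y-C[1])+n[2]*(z-C[2]))/n[0]
a,b=[xat(n,.103) for n in res['die']]; print('die x',a,b,(b-a)*.995,(a+b)/2)
# rod height from width and centre x at y
for z in(.125,.129,.132,.135):
    a,b=[xat(n,z) for n in res['rod']]; print('rod z',z,'w',(b-a)*.995,'x',(a+b)/2)
print(C)
E
```

```text
edge 197.5 kept 48 of 48 rms 0.07 u [193.5 192.5]
  edge 307.5 kept 28 of 48 rms 0.14 u [306.9 307.6]
die yaw 84.28 pitch -0.79
  edge 242 kept 50 of 66 rms 0.12 u [240.4 241.7]
  edge 270 kept 59 of 66 rms 0.08 u [270.6 269.3]
rod yaw 84.24 pitch 2.24
die x 0.5968879010816446 0.6555118393422557 0.05833081856930802 0.6261998702119501
rod z 0.125 w 0.012854153169966465 x 0.6290792494845103
rod z 0.129 w 0.012461646103708496 x 0.6290712171249868
rod z 0.132 w 0.012167265804015047 x 0.6290651928553441
rod z 0.135 w 0.011872885504321489 x 0.6290591685857013
[ 0.62642931 -0.05366224  0.25506623]
```

```bash
python3 - <<'E'
from fit import *
p,C,res=run('w5.npz',die=(198,307.5),w=3)
y=-.03
def xat(n,z): return C[0]-(n[1]*(y-C[1])+n[2]*(z-C[2]))/n[0]
a,b=[xat(n,.103) for n in res['die']]; print('die x',a,b,(b-a)*.995,(a+b)/2)
b=p['image'][20,188:206].tolist(); print(b)
p,C,res=run('w4.npz',die=(310,325),rod=(241,270.5),drows=(2,80),rrows=(4,200),w=4)
E
```

```text
edge 198 kept 48 of 48 rms 0.06 u [197.6 196.8]
  edge 307.5 kept 44 of 48 rms 0.16 u [306.4 307.4]
die yaw 84.47 pitch -1.06
  edge 242 kept 50 of 66 rms 0.12 u [240.4 241.7]
  edge 270 kept 58 of 66 rms 0.07 u [270.6 269.4]
rod yaw 84.24 pitch 2.21
die x 0.5991741940494479 0.6555537016126952 0.05609761002543104 0.6273639478310715
[[144, 138, 120], [140, 136, 118], [139, 134, 116], [139, 133, 115], [126, 123, 110], [80, 87, 92], [34, 52, 78], [23, 47, 80], [31, 51, 82], [55, 68, 84], [97, 102, 101], [105, 108, 102], [108, 111, 106], [109, 113, 104], [107, 108, 101], [110, 112, 104], [111, 114, 107], [114, 114, 107]]
  edge 310 kept 32 of 78 rms 0.28 u [307.4 313.3]
  edge 325 kept 45 of 78 rms 0.26 u [322.9 325.7]
die yaw 94.41 pitch 36.58
  edge 241 kept 64 of 66 rms 0.12 u [241.2 241.8]
  edge 270.5 kept 64 of 66 rms 0.09 u [270.5 269.4]
rod yaw 82.97 pitch -0.04
```

```bash
python3 - <<'E'
from fit import *
run('w5.npz',die=(198,307.5),w=3,rrows=(80,225))
run('w5.npz',die=(198,307.5),w=3,rrows=(2,225))
q=shot('scene','s5.png')
u=np.array([.1,.995]);n=np.array([.995,-.1,0])
def onplane(uv):
    c,d=ray(q,uv); P0=np.array([.6184,-.1266,0]); t=((P0-c)@n)/(d@n); P=c+t*d; return np.append((P[:2]-P0[:2])@u,P[2]).round(4)
for uv in((236.2,205.6),(239.3,204),(238,206),(205,182.3),(196.7,177.5)): print(uv,'along from TCP, z:',onplane(uv))
K=np.array(q['K']);Rm=cv2.Rodrigues(np.array(q['rvec']))[0]
def proj(P): c=Rm@P+np.ravel(q['tvec']); return (K@c)[:2]/c[2]
for a,z in((.02,.132),(.05,.132),(.12,.132),(.122,.134),(.122,.137)): print(a,z,proj(np.array([.6184+.1*a,-.1266+.995*a,z])).round(1))
c=q['image'][160:225,185:265]; cv2.imwrite('pics/s5c.png',cv2.convertScaleAbs(cv2.resize(c,None,fx=9,fy=9,interpolation=cv2.INTER_CUBIC),alpha=1.4)[:,:,::-1])
E
```

```text
edge 198 kept 48 of 48 rms 0.06 u [197.6 196.8]
  edge 307.5 kept 44 of 48 rms 0.16 u [306.4 307.4]
die yaw 84.47 pitch -1.06
  edge 242 kept 46 of 49 rms 0.11 u [241.1 242.1]
  edge 270 kept 49 of 49 rms 0.09 u [270.5 269. ]
rod yaw 84.11 pitch -1.66
  edge 198 kept 48 of 48 rms 0.06 u [197.6 196.8]
  edge 307.5 kept 44 of 48 rms 0.16 u [306.4 307.4]
die yaw 84.47 pitch -1.06
  edge 242 kept 57 of 75 rms 0.12 u [240.5 241.9]
  edge 270 kept 67 of 75 rms 0.09 u [270.6 269. ]
rod yaw 84.22 pitch 1.27
(236.2, 205.6) along from TCP, z: [0.1248 0.1249]
(239.3, 204) along from TCP, z: [0.1355 0.1396]
(238, 206) along from TCP, z: [0.1309 0.1281]
(205, 182.3) along from TCP, z: [0.0165 0.1381]
(196.7, 177.5) along from TCP, z: [-0.0141  0.1358]
0.02 0.132 [206.1 184.5]
0.05 0.132 [214.5 189.9]
0.12 0.132 [234.7 202.9]
0.122 0.134 [235.3 202.8]
0.122 0.137 [235.3 202.1]
```

View pics/s5c.png

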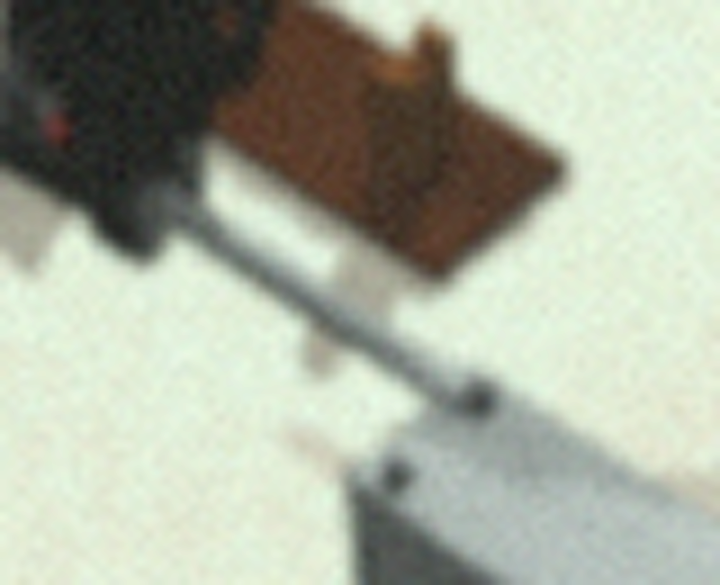

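The scene crop shows the rod from (180,210) to (450,385). Its slope matches a level rod to within 1 mm. I'll back out, go down to bore height and correct 1.7 mm to the left.

Request:
carry_out:
  plan:
    - [[-0.02,-0.0017,0,0],[-0.04,-0.0017,0,0],[-0.052,-0.0017,0,0],[-0.052,-0.0017,0.02,0],[-0.052,-0.0017,0.045,0],[-0.052,-0.0017,0.0567,0],[-0.052,-0.0017,0.0567,0],[-0.052,-0.0017,0.0567,0],[-0.052,-0.0017,0.0567,0]]

```text
time_s: 11.05
tool_pos: [0.6111, -0.1779, 0.0567]
tool_rot: [0.742, 0.671, 0.0, 0.001]
wrist_force: [0.1, -0.0, -2.0]
width: 0.0101
```

```bash
python3 - <<'E'
from h import *
s=st()
u=np.array([.1,.995]); m=np.array([.6276,-.026]); d=np.array(s['tool_pos'][:2])-m; print('along',d@u,'lat(+x)',d@np.array([.995,-.1]))
q=shot('scene')
c=q['image'][160:245,185:265]; cv2.imwrite('pics/s6.png',cv2.convertScaleAbs(cv2.resize(c,None,fx=7,fy=7,interpolation=cv2.INTER_CUBIC),alpha=1.4)[:,:,::-1])
print(mark_of(q,'mouth')[:2],mark_of(q,'rod_tip')[:2])
E
```

```text
t 11.05 pos [ 0.6111 -0.1779  0.0567] R [[0.101, 0.995, 0.002], [0.995, -0.101, -0.001], [-0.001, 0.002, -1.0]] F [ 0.11 -0.02 -2.04] w 0.010145570267875052
along -0.15276607363949643 lat(+x) -0.0011830896350144343
[{'centre': [228.0, 215.8], 'score': 0.78}] [{'centre': [218.6, 205.8], 'score': 0.59}]
```

View pics/s6.png

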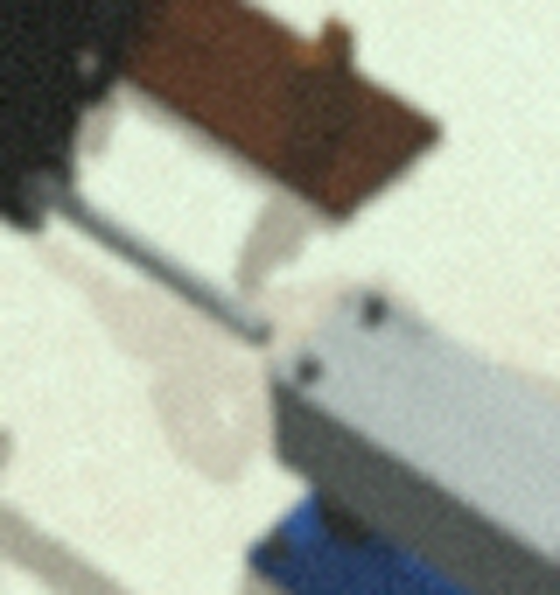

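The rod is in front of the mouth, with its tip at crop (262,332), in line with the die. I advance.

Request:
carry_out:
  plan:
    - [[0.012,0,0.0005,0],[0.024,0,0.0005,0],[0.027,0,0.0005,0],[0.029,0,0.0005,0],[0.031,0,0.0005,0],[0.033,0,0.0005,0],[0.035,0,0.0005,0]]

```text
time_s: 12.08
tool_pos: [0.614, -0.1427, 0.0551]
tool_rot: [0.742, 0.67, 0.0, -0.0]
wrist_force: [0.6, -0.3, -1.0]
width: 0.0097
```

Request:
carry_out:
  plan:
    - [[0.002,0,0,0],[0.004,0,0,0],[0.006,0,0,0]]

```text
time_s: 12.45
tool_pos: [0.6146, -0.1367, 0.0551]
tool_rot: [0.742, 0.67, 0.0, 0.0]
wrist_force: [-0.5, -0.3, -0.8]
width: 0.0098
```

Request:
carry_out:
  plan:
    - [[0.003,0,0,0],[0.006,0,0,0],[0.009,0,0,0],[0.012,0,0,0]]

```text
time_s: 12.95
tool_pos: [0.6158, -0.1247, 0.0551]
tool_rot: [0.742, 0.671, 0.0, 0.0]
wrist_force: [0.0, 0.1, -1.4]
width: 0.01
```

```bash
python3 - <<'E'
from h import *
s=st()
p=shot('wrist')
for n,z in dict(mouth=.075,stop=.075,rod_collar=.075,rod_tip=.075).items():
    print(n,[(np.round(m['centre'],1).tolist(),round(m['score'],2),np.round(onz(p,m['centre'],z)[:2],4).tolist()) for m in mark_of(p,n)[:2]])
np.savez('w7',**{k:p[k] for k in('image','K','rvec','tvec','fish')})
a=p['image'][0:240,110:400]; cv2.imwrite('pics/w7.png',cv2.convertScaleAbs(cv2.resize(a,None,fx=2.5,fy=2.5,interpolation=cv2.INTER_CUBIC),alpha=1.3)[:,:,::-1])
E
```

```text
t 12.95 pos [ 0.6158 -0.1247  0.0551] R [[0.101, 0.995, 0.0], [0.995, -0.101, -0.0], [-0.0, 0.0, -1.0]] F [ 0.03  0.1  -1.4 ] w 0.010014000781710698
mouth [([258.2, 41.2], 0.62, [0.6278, -0.025])]
stop []
rod_collar [([254.7, 305.0], 0.92, [0.6138, -0.1483])]
rod_tip [([257.1, 41.0], 0.33, [0.6274, -0.0248])]
```

View pics/w7.png

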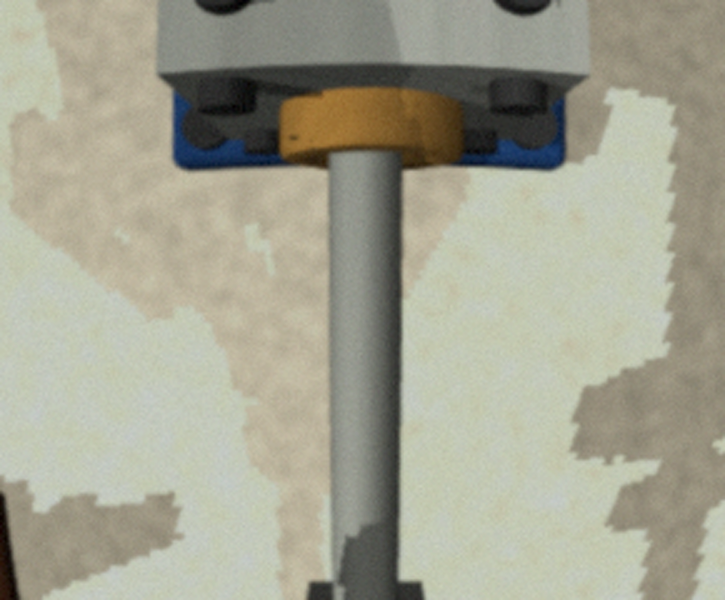

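The picture shows the rod (columns 330–402) inside the brass ring (281–462), about 0.7 mm left of centre, with no side force. I nudge it right and slide in to about 80 mm.

Request:
carry_out:
  plan:
    - [[0.004,0.0006,0,0],[0.008,0.0006,0,0],[0.012,0.0006,0,0],[0.016,0.0006,0,0],[0.02,0.0006,0,0],[0.024,0.0006,0,0]]

```text
time_s: 13.95
tool_pos: [0.6187, -0.1008, 0.0551]
tool_rot: [0.742, 0.671, -0.0, -0.0]
wrist_force: [0.0, 0.2, -1.5]
width: 0.0103
```

Request:
carry_out:
  plan:
    - [[0.004,0,0,0],[0.008,0,0,0],[0.012,0,0,0],[0.016,0,0,0],[0.02,0,0,0],[0.024,0,0,0],[0.028,0,0,0],[0.032,0,0,0],[0.034,0,0,0],[0.034,0,0,0]]

```text
time_s: 15.2
tool_pos: [0.6222, -0.0671, 0.0551]
tool_rot: [0.742, 0.671, -0.0, 0.0]
wrist_force: [0.1, -1.0, -0.3]
width: 0.0098
```

Request:
carry_out:
  plan:
    - [[0,0,0,0],[0,0,0,0],[0,0,0,0],[0,0,0,0],[0,0,0,0],[0,0,0,0]]
  jaw: 1

```text
time_s: 15.95
tool_pos: [0.6222, -0.0673, 0.0551]
tool_rot: [0.742, 0.671, -0.0, 0.0]
wrist_force: [-1.0, 0.5, 0.1]
width: 0.0859
```

Request:
carry_out:
  plan:
    - [[0,0,-0.03,0],[0,0,-0.07,0],[-0.02,0,-0.1,0],[-0.05,0,-0.1,0],[-0.07,0,-0.1,0],[-0.07,0,-0.1,0]]

```text
time_s: 16.7
tool_pos: [0.6146, -0.1379, 0.1544]
tool_rot: [0.743, 0.67, -0.0, -0.001]
wrist_force: [0.6, -0.2, -0.1]
width: 0.086
```

```bash
python3 - <<'E'
from h import *
s=st()
p=shot('wrist')
for n,z in dict(mouth=.075,stop=.075,rod_mid=.074,rod_collar=.072).items():
    print(n,[(np.round(m['centre'],1).tolist(),round(m['score'],2),np.round(onz(p,m['centre'],z)[:2],4).tolist()) for m in mark_of(p,n)[:2]])
np.savez('w8',**{k:p[k] for k in('image','K','rvec','tvec','fish')})
a=p['image'][0:300,130:390]; cv2.imwrite('pics/w8.png',cv2.convertScaleAbs(cv2.resize(a,None,fx=2,fy=2,interpolation=cv2.INTER_CUBIC),alpha=1.3)[:,:,::-1])
E
```

```text
t 16.7 pos [ 0.6146 -0.1379  0.1544] R [[0.103, 0.995, -0.001], [0.995, -0.103, 0.0], [0.0, -0.001, -1.0]] F [ 0.64 -0.16 -0.15] w 0.08598254891843045
mouth [([258.7, 51.8], 0.6, [0.6294, -0.0247]), ([258.6, 63.7], 0.44, [0.6284, -0.0338])]
stop [([258.2, 52.5], 0.59, [0.629, -0.0252])]
rod_mid [([256.8, 90.4], 0.93, [0.6251, -0.0536])]
rod_collar [([259.2, 140.5], 0.8, [0.623, -0.0915])]
```

View pics/w8.png

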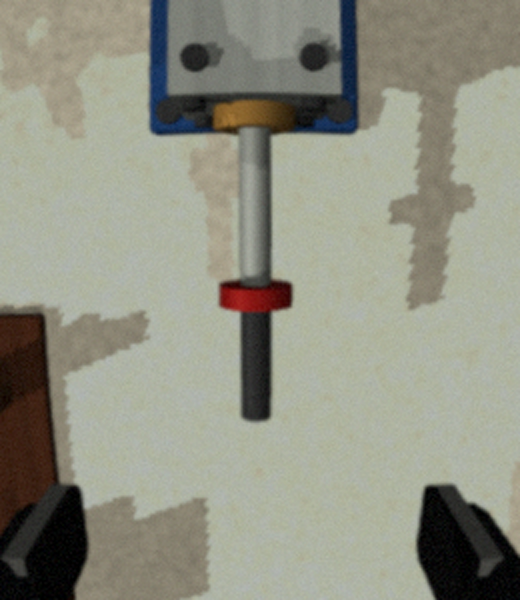

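The picture shows the rod let go in the bore and in line with it: collar at (256,296), tail end at (256,418). I take the tail about 13 mm behind the collar's back face, 3.3 mm lower because of the droop.

Request:
carry_out:
  plan:
    - [[0.01,0.0006,0.01,0],[0.021,0.0006,0.035,0],[0.021,0.0006,0.065,0],[0.021,0.0006,0.09,0],[0.021,0.0006,0.1026,0],[0.021,0.0006,0.1026,0],[0.021,0.0006,0.1026,0]]

```text
time_s: 17.82
tool_pos: [0.6187, -0.116, 0.0534]
tool_rot: [0.742, 0.671, 0.0, 0.001]
wrist_force: [-0.5, 0.5, 0.4]
width: 0.0854
```

Request:
carry_out:
  plan:
    - [[0,0,0,0],[0,0,0,0],[0,0,0,0],[0,0,0,0],[0,0,0,0],[0,0,0,0]]
  jaw: 0
  force: 30

```text
time_s: 18.58
tool_pos: [0.618, -0.1161, 0.0526]
tool_rot: [0.742, 0.671, 0.0, 0.0]
wrist_force: [-0.4, -0.8, 0.8]
width: 0.0109
```

```bash
python3 - <<'E'
from h import *
s=st()
E
```

```text
t 18.575 pos [ 0.618  -0.1161  0.0526] R [[0.101, 0.995, 0.0], [0.995, -0.101, -0.0], [-0.0, 0.0, -1.0]] F [-0.45 -0.83  0.81] w 0.010855591970411561
```

Request:
carry_out:
  plan:
    - [[0,0,-0.001,0],[0,0,-0.002,0],[0,0,-0.003,0],[0,0,-0.003,0],[0,0,-0.003,0]]

```text
time_s: 19.2
tool_pos: [0.6177, -0.116, 0.0554]
tool_rot: [0.742, 0.671, -0.0, -0.0]
wrist_force: [0.8, 1.1, -1.1]
width: 0.0111
```

```bash
python3 - <<'E'
from h import *
s=st(); print(np.round(s['torque'],3))
p=shot('wrist')
np.savez('w9',**{k:p[k] for k in('image','K','rvec','tvec','fish')})
for n in('rod_collar','rod_mid','mouth'):
    print(n,[(np.round(m['centre'],1).tolist(),round(m['score'],2),np.round(onz(p,m['centre'],.075)[:2],4).tolist()) for m in mark_of(p,n)[:2]])
E
```

```text
t 19.2 pos [ 0.6177 -0.116   0.0554] R [[0.101, 0.995, -0.0], [0.995, -0.101, -0.0], [-0.0, -0.0, -1.0]] F [ 0.8   1.11 -1.06] w 0.011088338872980403
[-0.07   0.054  0.025]
rod_collar [([252.4, 221.1], 0.64, [0.6195, -0.0929])]
rod_mid [([254.8, 127.7], 0.66, [0.6247, -0.0521])]
mouth [([256.3, 65.9], 0.57, [0.6279, -0.0267])]
```

Request:
carry_out:
  plan:
    - [[0.002,0,0,0],[0.004,0,0,0],[0.006,0,0,0],[0.008,0,0,0],[0.01,0,0,0],[0.012,0,0,0],[0.014,0,0,0]]

```text
time_s: 20.27
tool_pos: [0.6193, -0.102, 0.0555]
tool_rot: [0.742, 0.671, -0.0, 0.0]
wrist_force: [0.3, 0.2, -0.8]
width: 0.011
```

Request:
carry_out:
  plan:
    - [[0.001,0,0,0],[0.002,0,0,0],[0.003,0,0,0],[0.004,0,0,0],[0.005,0,0,0],[0.006,0,0,0],[0.007,0,0,0],[0.008,0,0,0]]

```text
time_s: 21.28
tool_pos: [0.6201, -0.0941, 0.0555]
tool_rot: [0.742, 0.671, -0.0, 0.0]
wrist_force: [-0.7, -0.1, -1.2]
width: 0.0112
```

Request:
carry_out:
  plan:
    - [[0.001,0,0,0],[0.002,0,0,0],[0.003,0,0,0],[0.004,0,0,0],[0.005,0,0,0],[0.006,0,0,0],[0.007,0,0,0],[0.008,0,0,0]]

```text
time_s: 22.28
tool_pos: [0.621, -0.0893, 0.0558]
tool_rot: [0.741, 0.671, -0.002, 0.002]
wrist_force: [-0.8, -9.5, -1.3]
width: 0.0109
```

Request:
carry_out:
  plan:
    - [[0.001,0,0,0],[0.002,0,0,0],[0.003,0,0,0],[0.004,0,0,0],[0.005,0,0,0],[0.006,0,0,0],[0.007,0,0,0]]

```text
time_s: 23.15
tool_pos: [0.6216, -0.0824, 0.0557]
tool_rot: [0.741, 0.671, -0.002, 0.002]
wrist_force: [-1.7, -9.5, -1.0]
width: 0.0109
```

```bash
python3 - <<'E'
from h import *
s=st(); print(np.round(s['torque'],3))
p=shot('wrist')
for n in('rod_collar','rod_mid','mouth','stop'):
    print(n,[(np.round(m['centre'],1).tolist(),round(m['score'],2),np.round(onz(p,m['centre'],.075)[:2],4).tolist()) for m in mark_of(p,n)[:2]])
E
```

```text
t 23.15 pos [ 0.6216 -0.0824  0.0557] R [[0.1, 0.995, 0.0], [0.995, -0.1, -0.005], [-0.005, 0.001, -1.0]] F [-1.72 -9.5  -1.  ] w 0.010915451538427108
[-1.493  0.219 -0.032]
rod_collar [([253.0, 219.4], 0.73, [0.6237, -0.0585])]
rod_mid []
mouth [([253.9, 144.6], 0.89, [0.6275, -0.0254])]
stop [([255.7, 145.6], 0.88, [0.6282, -0.0259])]
```

Request:
carry_out:
  plan:
    - [[0.001,0,0,0],[0.002,0,0,0],[0.003,0,0,0],[0.004,0,0,0],[0.005,0,0,0],[0.006,0,0,0],[0.007,0,0,0],[0.008,0,0,0],[0.009,0,0,0],[0.01,0,0,0]]

```text
time_s: 24.65
tool_pos: [0.6226, -0.0724, 0.0557]
tool_rot: [0.741, 0.671, -0.002, 0.002]
wrist_force: [-0.5, -8.9, -2.0]
width: 0.0107
```

Request:
carry_out:
  plan:
    - [[0.001,0,0,0],[0.002,0,0,0],[0.003,0,0,0]]

```text
time_s: 25.02
tool_pos: [0.6229, -0.0694, 0.0557]
tool_rot: [0.741, 0.671, -0.002, 0.002]
wrist_force: [-1.5, -9.2, -1.5]
width: 0.0107
```

Request:
carry_out:
  plan:
    - [[0.001,0,0,0],[0.002,0,0,0],[0.003,0,0,0]]

```text
time_s: 25.4
tool_pos: [0.6232, -0.0664, 0.0557]
tool_rot: [0.741, 0.671, -0.002, 0.002]
wrist_force: [-0.2, -9.0, -1.4]
width: 0.0112
```

Collar is now about 17 mm out. I go on in 2–3 mm steps.

Request:
carry_out:
  plan:
    - [[0.001,0,0,0],[0.002,0,0,0],[0.003,0,0,0]]

```text
time_s: 25.78
tool_pos: [0.6235, -0.0635, 0.0557]
tool_rot: [0.742, 0.671, -0.002, 0.002]
wrist_force: [-2.1, -8.7, -2.2]
width: 0.0108
```

Request:
carry_out:
  plan:
    - [[0.001,0,0,0],[0.002,0,0,0]]

```text
time_s: 26.02
tool_pos: [0.6237, -0.0615, 0.0557]
tool_rot: [0.742, 0.671, -0.002, 0.002]
wrist_force: [-1.0, -8.2, -1.5]
width: 0.0107
```

```bash
python3 - <<'E'
from h import *
st()
p=shot('wrist')
np.savez('w10',**{k:p[k] for k in('image','K','rvec','tvec','fish')})
im=p['image'].astype(int)
for u in (238,246,254,262,270):
    print(u,[tuple(im[v,u]) if 0 else ''.join('R' if im[v,u,0]>2*im[v,u,1] else 'B' if im[v,u,0]-im[v,u,2]>45 else '.' ) for v in range(130,250)] and ''.join('R' if (im[v,u,0]>2.2*im[v,u,1] and im[v,u,0]>50) else 'B' if im[v,u,0]-im[v,u,2]>40 else '.'  for v in range(130,250)))
E
```

```text
t 26.025 pos [ 0.6237 -0.0615  0.0557] R [[0.1, 0.995, 0.0], [0.995, -0.1, -0.005], [-0.005, 0.001, -1.0]] F [-0.99 -8.25 -1.46] w 0.01072606547166315
238 ........................................................................................BBBBBB....BBRRRRRRRRRRRRRRRRR...
246 .........................................................................................BBBBBB.....BRRRRRRRRRRRRRRRRR..
254 .........................................................................................BBBBBBB....BRRRRRRRRRRRRRRRRRR.
262 .........................................................................................BBBBB.B....BRRRRRRRRRRRRRRRRR..
270 .........................................................................................BBBB......BRRRRRRRRRRRRRRRRR...
```

A gap of about 2 mm to the ring remains. I'll take 1 mm steps.

Request:
carry_out:
  plan:
    - [[0.0005,0,0,0],[0.001,0,0,0]]

```text
time_s: 26.32
tool_pos: [0.6238, -0.0605, 0.0557]
tool_rot: [0.741, 0.671, -0.002, 0.002]
wrist_force: [0.1, -8.6, -0.8]
width: 0.0109
```

Request:
carry_out:
  plan:
    - [[0.0005,0,0,0],[0.001,0,0,0]]

```text
time_s: 26.58
tool_pos: [0.6239, -0.0594, 0.0557]
tool_rot: [0.741, 0.671, -0.002, 0.002]
wrist_force: [-1.0, -9.4, -2.3]
width: 0.0109
```

Request:
carry_out:
  plan:
    - [[0.0005,0,0,0],[0.001,0,0,0]]

```text
time_s: 26.82
tool_pos: [0.624, -0.0587, 0.0557]
tool_rot: [0.741, 0.671, -0.002, 0.002]
wrist_force: [-1.0, -11.2, -1.7]
width: 0.0106
```

Force is starting to climb, so I continue gently.

Request:
carry_out:
  plan:
    - [[0.0005,0,0,0],[0.001,0,0,0],[0.001,0,0,0]]

```text
time_s: 27.2
tool_pos: [0.6239, -0.0587, 0.0557]
tool_rot: [0.741, 0.671, -0.003, 0.003]
wrist_force: [-1.0, -11.8, -1.7]
width: 0.0107
```

Request:
carry_out:
  plan:
    - [[0.0005,0,0,0],[0.001,0,0,0],[0.001,0,0,0]]

```text
time_s: 27.58
tool_pos: [0.6239, -0.0587, 0.0557]
tool_rot: [0.741, 0.671, -0.003, 0.003]
wrist_force: [-2.6, -15.0, -1.2]
width: 0.0107
```

```bash
python3 - <<'E'
from h import *
st()
p=shot('wrist'); q=shot('scene')
im=p['image'].astype(int)
for u in (238,254,270):
    print(u,''.join('R' if (im[v,u,0]>2.2*im[v,u,1] and im[v,u,0]>50) else 'B' if im[v,u,0]-im[v,u,2]>40 else '.'  for v in range(200,250)))
print([(np.round(m['centre'],1).tolist(),round(m['score'],2),np.round(onz(q,m['centre'],.023)[:2],4).tolist()) for m in mark_of(q,'slug_center')[:2]])
E
```

```text
t 27.575 pos [ 0.6239 -0.0587  0.0557] R [[0.099, 0.995, -0.001], [0.995, -0.099, -0.009], [-0.009, 0.0, -1.0]] F [ -2.6  -14.98  -1.16] w 0.010713282915597153
238 ...........................BBBRRRRRRRRRRRRRRRRR...
254 ...........................BBBBBRRRRRRRRRRRRRRRRR.
270 ...........................BB.RRRRRRRRRRRRRRRRR...
[([285.6, 265.2], 0.49, [0.6556, 0.1675])]
```

The collar is seated: motion stopped dead at y = -0.0587, force rose to 15 N, and the gap has closed. I unload, let go, and withdraw upward.

Request:
carry_out:
  plan:
    - [[-0.002,0,0,0],[-0.004,0,0,0],[-0.004,0,0,0]]

```text
time_s: 28.1
tool_pos: [0.6239, -0.0587, 0.0556]
tool_rot: [0.742, 0.671, -0.001, 0.001]
wrist_force: [0.2, -6.7, -2.0]
width: 0.011
```

Request:
carry_out:
  plan:
    - [[0,0,0,0],[0,0,0,0],[0,0,0,0],[0,0,0,0],[0,0,0,0],[0,0,0,0]]
  jaw: 1

```text
time_s: 28.85
tool_pos: [0.6238, -0.0573, 0.0555]
tool_rot: [0.742, 0.671, -0.0, -0.0]
wrist_force: [-0.3, 0.4, 0.5]
width: 0.0852
```

Request:
carry_out:
  plan:
    - [[0,0,-0.03,0],[0,0,-0.07,0],[0,0,-0.11,0],[-0.03,0,-0.14,0],[-0.05,0,-0.14,0],[-0.05,0,-0.14,0],[-0.05,0,-0.14,0]]

```text
time_s: 29.72
tool_pos: [0.6178, -0.1064, 0.1937]
tool_rot: [0.742, 0.67, -0.001, -0.002]
wrist_force: [0.6, -0.4, -0.6]
width: 0.085
```

```bash
python3 - <<'E'
from h import *
st()
p=shot('wrist'); q=shot('scene'); t=shot('top')
for k,n,z in((p,'rod_collar',.075),(p,'mouth',.075),(q,'slug_center',.023),(q,'tray',.016),(t,'slug_center',.023),(t,'tray',.016)):
    print(n,[(np.round(m['centre'],1).tolist(),round(m['score'],2),np.round(onz(k,m['centre'],z)[:2],4).tolist()) for m in mark_of(k,n)[:2]])
a=cv2.resize(p['image'][0:240,130:390],(520,480)); b=cv2.resize(q['image'][200:300,220:340],(280,233),interpolation=cv2.INTER_CUBIC)
c=np.zeros((480,800,3),np.uint8); c[:,:520]=a; c[:233,520:]=b; c[240:473,520:]=cv2.resize(t['image'][120:180,185:257],(280,233),interpolation=cv2.INTER_CUBIC)
cv2.imwrite('pics/end.png',cv2.convertScaleAbs(c,alpha=1.3)[:,:,::-1])
E
```

```text
t 29.725 pos [ 0.6178 -0.1064  0.1937] R [[0.101, 0.995, -0.003], [0.995, -0.101, 0.002], [0.001, -0.003, -1.0]] F [ 0.62 -0.39 -0.59] w 0.08496419257138872
rod_collar [([257.4, 107.8], 0.81, [0.6271, -0.0351])]
mouth [([258.2, 95.8], 0.72, [0.6289, -0.0247])]
slug_center [([285.7, 262.3], 0.38, [0.648, 0.1633])]
tray [([296.1, 269.7], 0.61, [0.6482, 0.1951])]
slug_center [([216.2, 145.5], 0.34, [0.6433, 0.1676])]
tray [([205.8, 143.6], 0.88, [0.6507, 0.2031]), ([276.3, 149.4], 0.72, [0.6355, -0.0311])]
```

View pics/end.png

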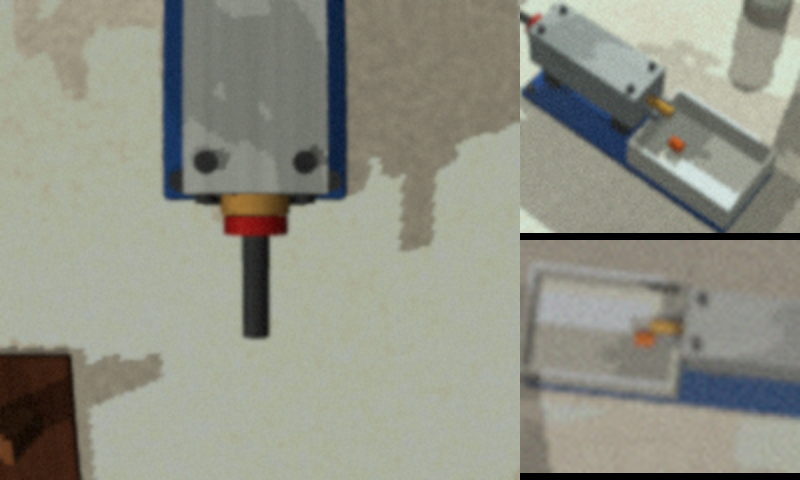

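The picture shows the collar (256,225) flush on the brass ring, the rod in line, and the orange slug on the tray floor at scene crop (676,144). The gripper is clear, so I hand the job in.

```bash
python3 -c "
from bench import *
print(close_job())"
```

```text
the job is handed in; nothing more can be done
None
```

The job is handed in. The rod is home on the brass stop ring and the orange slug is in the white catch tray; `close_job()` gave no verdict.

**What I did:**
- I took the rod from its rest, slid it about 80 mm into the bore and let it go.
- I then gripped the tail behind the collar and lifted it about 3 mm back to level before pushing.
- The piston dragged at about 9 N. I pushed in small steps and stopped when the rod stopped dead and the force had risen to about 15 N.
- I eased off, opened the jaws and withdrew upward, finishing at about 30 s of the 61 s allowed.

**Last checks:**
- **Collar:** it lies flush on the ring, about 10 mm from the die's front face, and the rod is in line with the bore.
- **Slug:** both the scene and top cameras put it on the tray floor, about 30 mm (scene) and 36 mm (top) short of the tray's centre and inside the limits. The networks' scores for it were low (0.34 to 0.38), but the orange slug was plain in the pictures.
- **Gripper:** it is open and clear of everything, with wrist force near zero.
- **Glassware and jars:** no path went near them, but I did not measure their positions again at the end.

**Disagreements along the way:** the rod pitch worked out from the wrist camera varied between fits, by up to 4°. I used the scene camera's level reading instead, and the rod went in without side force.

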